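# Load a filter cartridge into a microscope filter box

### The job

Take the square filter cartridge from the rubber mat and push it, foot first, down into the metal cell on the pulled-out carriage of the filter box until it clicks past the sprung ball and sits fully down; do this gently, never ramming or forcing it. Then push the loaded carriage gently all the way into the box and let go. Leave the round lens tube and the thin blank on the mat undisturbed.

Things in the scene. Friction and masses are not known exactly. Their poses are not given: they have to be found in the camera images.
- cartridge: dark metal block 41 x 32 mm in plan, 60 mm tall, 0.14 kg, upright on the mat. Origin: centre of underside; z up, x across the 41 mm side, y across the 32 mm flats (grip these, upper 25 mm). Foot 30 mm long (x), its edges along x rounded 3 mm. Low on each x face a rounded rib (43 mm over both, centred 14 mm up) that the ball snaps over; fits either way round (half turn).
- housing: white box fixed on the bench, 140 mm wide, 100 tall, 180 deep behind its open front; base plate 6 mm thick reaches 160 mm out in front. Opening 108 mm wide, its upper edge 90 mm above the bench: a cartridge not fully down hits it. Origin: bench level, middle of the front face; x points into the box, y to its left, z up.
- carriage: tray with black upright front panel, sliding along the housing's x (friction 4 N), pulled out 100 to 130 mm at the start. Origin: bench level, middle of the panel's front face; x towards the box, y left. Home is a firm stop, with this origin 12 mm in front of the housing's. It carries the cell. Over 45 N between cartridge and carriage (or cell), or fingers and carriage, is ramming.
- cell_mid (a point): point of the carriage at the height of the cell's rim (52 mm above the bench), 55 mm behind the panel's front, on the middle line. The cell is clamped on a cross rail: its true middle lies up to 14 mm to either side of this point along the carriage's y (none along x), different each time, not in this reading. Look, or feel: a foot on the rim cannot go below 52 mm.
- cell_floor (a point): point of the carriage under cell_mid, at the height of the cell's inner floor, 20 mm above the bench. The cell is an open-topped aluminium pocket, inside 44.2 mm (x) by 33.6 mm (y), 32 mm deep, walls 6 to 7 mm, no chamfer; the same sideways offset as for cell_mid applies. The seated cartridge stands on this floor, its top 80 mm above the bench.
- ball_level (a point): point of the carriage at the height of the sprung ball (20.5 mm above the cell floor), at the cell's panel-side wall, same sideways offset. The 12 mm steel ball stands 2.5 mm into the pocket: the cartridge meets it about 14 mm short of the floor, needs roughly 5 to 15 N to pass, then is held down. Its own weight does not take it past.
- panel_mid (a point): middle of the panel's front face, 40 mm above the bench, where the carriage is pushed. Panel 94 mm wide, 10 mm thick, from 8 to 72 mm above the bench.
- mat: fixed grey rubber mat, 160 x 280 x 6 mm, on which the three loose parts stand. Origin: centre of its underside.
- lens_tube: round dark lens tube, 38 mm across at the foot, 48 mm tall, on the mat; leave it. Origin: centre of its underside.
- blank: thin dark blank, 40 x 18 mm in plan, 36 mm tall, on the mat; leave it. Origin: centre of its underside.
Things that resemble listed ones, but are neither listed nor needed, are in the scene too. Leave any purple or yellow look-alike of the cartridge alone.

How it is judged (in metres and radians):
On the way, in this order (a step that is already met when the one before it is completed fails the run):
1. the cartridge is lifted off the mat (underside more than 45 mm above the bench) (height (world z) of cartridge above 0.045 m), for 0.1 s.
2. the cartridge is clicked fully down in the cell (within 2 mm of the floor) while the carriage is still out (origin more than 60 mm in front of the housing's) (z of cartridge in the frame of carriage below 0.022 m and horizontal distance between cartridge and cell_mid below 0.018 m and angle between the z axis of cartridge and the z axis of carriage, either way round below 0.08 rad and x of carriage in the frame of housing below -0.06 m), for 0.2 s.
At the end, for the whole second after the job is handed in: The cartridge stands upright (within 0.08 rad) in the cell, its underside within 2 mm of the cell floor and within 18 mm sideways of site cell_mid, the carriage is home within 4 mm of its stop, and both are at rest (z of cartridge in the frame of carriage below 0.022 m and horizontal distance between cartridge and cell_mid below 0.018 m and angle between the z axis of cartridge and the z axis of carriage, either way round below 0.08 rad and x of carriage in the frame of housing above -0.016 m and linear speed of each of cartridge, carriage below 0.01 m/s); the robot touches nothing.
It fails at once if cartridge and carriage (cell included) are pressed together with more than 45 N (contact force between cartridge and carriage above 45 N).
It fails at once if the fingers press on the carriage with more than 45 N (contact force between the fingers and carriage above 45 N).
It fails at once if the lens tube is moved by more than 20 mm or tipped over (distance of lens_tube from where it was at the start of the episode above 0.02 m or angle between lens_tube's own z axis and vertical above 0.5 rad).
It fails at once if the blank is moved by more than 20 mm or tipped over (distance of blank from where it was at the start of the episode above 0.02 m or angle between blank's own z axis and vertical above 0.5 rad).
It also fails if it takes over 72 s, if anything falls off the work surface, if the arm or the gripper's body presses on something with over 40 N, if the wrist force passes 120 N, or if a joint passes its speed limit or range.

### The arm

A 6-joint arm with a two-finger parallel gripper is mounted at the origin on the work surface. World frame = base frame: x ahead of the robot, y to its left, z up, the work surface at z = 0. Lengths are in mm, angles in rad, forces in N, time in s.
With the tool pointing down it reaches from about 325 to 900 mm from the base axis. Payload 6.1 kg.
Tool frame: the origin (TCP) lies midway between the tips of the shut fingers; the grasp point (between the pads) lies 19 mm behind it; z points along the fingers, x is the direction in which the jaws open and shut, and the axes are right-handed (so a half turn about z gives the same grasp; the last joint's range is limited). The gripper opens to 87 mm and grips with 3 to 60 N. Pads are 19 mm wide; open, the fingers measure 117 mm over their backs; the gripper's body (75 mm by 190 mm) begins 51 mm behind the grasp point.
Start: joints at [-1.349, 0.22, 1.526, -0, 1.395, -0.126], TCP at [213.012, -587.573, 222.538] pointing down, gripper open.
Joint ranges: [-2.98, 2.98], [-0.91, 2.08], [0.09, 2.57], [-1.24, 4.39], [0.2, 2.65], [-2.68, 2.68]. Speed limits (rad/s): [2.57, 2.57, 3.01, 3.14, 3.14, 3.14].

### API

Orientations are given as a unit quaternion [x, y, z, w].
In Python, from workcell import monitor, optics, job gives the robot as it stands. The module is installed in compiled form; this text tells all that it offers.
- The arm moves only by the tool jog_arm, never from a script. Its arguments are lists of equal length, an entry for each row: "dp": the shift along the world's x, y, z in m, a list of three; "rotation": the turn, a rotation vector about the world's x, y, z in degrees, a list of three. A call has exactly 8 rows; each row shifts and turns the commanded pose from where the row before left it; what a row does not reach is not made up. A row lasts 1/12 s, in which the tool goes at most 41.7 mm and 7.16 degrees, less where a joint would pass 70% of its speed; a pose out of reach is approached as far as the arm can. A call is refused whole if a number of a shift passes 0.0417 or a number of a turn 7.16, either way. A call with a gripper value outside its range is refused whole. "grip" is the finger opening in m, from 0 to 0.087, set as the call begins (left out, the last holds). The fingers move at their own pace and stop on an object; the grip force is fixed at half the most. Time passes only in rows, so rows that do not move let the fingers close, or fill a call up. It gives the time, the measured TCP pose, the force and the opening at its end, in the units of the state.
- monitor.sense(): the state, without advancing time (a new reading comes with each control period).
- optics.read_camera(name): name is "scene" or "side" or "wrist"; returns a dict with "image" (420x560x3 uint8, red, green, blue), "fovy" (degrees; the focal length in pixels is half the picture's height over the tangent of half this angle, whatever the lens; pixels are square), "cx", "cy" (the principal point, pixels), "world_from_camera" (4x4, takes a point from camera to world coordinates); the wrist camera has in their place "tool_from_camera" (4x4, takes a point from camera to tool coordinates, whose origin is the TCP and whose axes are the tool frame's). Camera axes: x right, y down, z forward; pixel columns grow to the right and rows downward; lengths in mm; the calibration is good to about 2 mm. The wrist camera is an equidistant fisheye: a pixel r from the principal point sees the ray r / f radians off the axis. A picture is of the moment at which its call begins: read the wrist's pose just before it. There is no depth.
- job.finish_job(): hands the job in, once; it reports no verdict.
The state is a dict: "time_s": time; "joints": joint angles; "qvel": joint speeds; "tau": joint torques, N m; "eef_pos": TCP position; "tool_rot": TCP orientation; "contact_force": force on the tool from outside, world axes, zero at the start; "moment": the same for the moment, N m; "grip_width": finger opening in mm.
Only numpy, scipy, OpenCV 4.12 (cv2) and the standard library are available. Lean on these libraries where they do the work, as an engineer would, in place of code of your own. Each camera call takes 0.05 s, during which the arm holds its last target.

## Working session

There is one attempt and no reset: what is moved stays moved. The work goes in short steps, Python scripts to look and compute and a tool call to move; the robot and the scene stay as the last step left them, time stands still between calls to the robot, and variables do not carry over. Pictures are saved under pics/ and viewed, and the job is handed in when it is done.

Besides the shell and the picture viewer there is one more tool, called as name(argument=value, ...) on one line, values as JSON. jog_arm: Moves the arm, as the interface text tells. Its arguments: {"type":"object","properties":{"dp":{"type":"array","items":{"type":"array","items":{"type":"number"}}},"rotation":{"type":"array","items":{"type":"array","items":{"type":"number"}}},"grip":{"type":"number"}},"required":["dp","rotation"]}

```bash
mkdir -p pics; cat > h.py <<'E'
import numpy as np, cv2
from workcell import monitor, optics, job
from scipy.spatial.transform import Rotation as R
def snap(name, fn):
    s=monitor.sense(); c=optics.read_camera(name)
    cv2.imwrite('pics/'+fn+'.png', c['image'][:,:,::-1])
    np.savez('pics/'+fn+'.npz', **{k:v for k,v in c.items()}, pos=s['eef_pos'], rot=s['tool_rot'])
    return c,s
def ray(d,u,v):
    f=210/np.tan(np.radians(float(d['fovy']))/2); H=None
    a=np.array([u-float(d['cx']),v-float(d['cy'])])
    if 'tool_from_camera' in d:
        r=np.hypot(*a); th=r/f
        k=np.sin(th)/max(r,1e-9); dc=np.array([a[0]*k,a[1]*k,np.cos(th)])
        T=np.eye(4); T[:3,:3]=R.from_quat(d['rot']).as_matrix(); T[:3,3]=d['pos']
        H=T@d['tool_from_camera']
    else:
        dc=np.array([a[0]/f,a[1]/f,1]); H=d['world_from_camera']
    w=H[:3,:3]@dc
    return H[:3,3],w/np.linalg.norm(w)
def plane(d,u,v,z):
    o,w=ray(d,u,v); return o+w*(z-o[2])/w[2]
def load(fn): return np.load('pics/'+fn+'.npz')
def proj(d,p):
    f=210/np.tan(np.radians(float(d['fovy']))/2)
    if 'tool_from_camera' in d:
        T=np.eye(4); T[:3,:3]=R.from_quat(d['rot']).as_matrix(); T[:3,3]=d['pos']
        H=T@d['tool_from_camera']
    else: H=d['world_from_camera']
    q=np.linalg.inv(H)@np.append(p,1)
    if 'tool_from_camera' in d:
        r=np.hypot(q[0],q[1]); th=np.arctan2(r,q[2]); return np.array([float(d['cx'])+f*th*q[0]/r,float(d['cy'])+f*th*q[1]/r])
    return np.array([float(d['cx'])+f*q[0]/q[2],float(d['cy'])+f*q[1]/q[2]])
E
python3 - <<'E'
from h import *
for n in ['scene','side','wrist']:
    c,s=snap(n,n+'0'); print(n,c['fovy'],c['cx'],c['cy']); print(c.get('world_from_camera',c.get('tool_from_camera')))
print(s)
E
```

```text
scene 50.58688220234685 276.3668967069166 212.65977535947505
[[-8.74301684e-01  3.46591900e-01 -3.39809683e-01  9.54393714e+02]
 [ 4.85117511e-01  6.47109249e-01 -5.88141667e-01  4.69357876e+02]
 [ 1.60488507e-02 -6.79060878e-01 -7.33906506e-01  7.87684629e+02]
 [ 0.00000000e+00  0.00000000e+00  0.00000000e+00  1.00000000e+00]]
side 54.3212821150486 277.5239013319878 209.38361758342253
[[ 9.79002007e-01 -1.41325981e-01  1.46908264e-01  4.88646532e+02]
 [-2.03257447e-01 -7.31686476e-01  6.50631471e-01 -6.93778150e+02]
 [ 1.55396593e-02 -6.66829714e-01 -7.45048087e-01  7.27088648e+02]
 [ 0.00000000e+00  0.00000000e+00  0.00000000e+00  1.00000000e+00]]
wrist 65.70646984690485 283.9338508444683 210.3862675008467
[[ 9.99999363e-01  1.12753463e-03 -5.16227776e-05 -4.09555391e-01]
 [-1.06865354e-03  9.60516333e-01  2.78221551e-01 -7.77341073e+01]
 [ 3.63288956e-04 -2.78221319e-01  9.60516926e-01 -1.61329594e+02]
 [ 0.00000000e+00  0.00000000e+00  0.00000000e+00  1.00000000e+00]]
{'time_s': 0.1, 'joints': array([-1.34906954e+00,  2.21160210e-01,  1.52751748e+00, -1.04541174e-05,
        1.39473225e+00, -1.26067783e-01]), 'qvel': array([-0.00188072, -0.00174733, -0.00099518,  0.00025098, -0.00153869,
       -0.00013148]), 'tau': array([ 1.19751727e-03, -4.95944524e+01, -3.88519371e+01,  7.01777986e-02,
        5.14808251e-02, -5.12164809e-05]), 'eef_pos': array([ 212.89890363, -587.00317347,  221.52765732]), 'tool_rot': array([ 8.18787480e-01, -5.74096017e-01, -6.75950133e-04, -6.07243716e-04]), 'contact_force': array([-0.11555286,  0.98203358,  0.14480924]), 'moment': array([ 0.00289002, -0.00999957,  0.00094825]), 'grip_width': 87.27710795275809}
```

View pics/scene0.png

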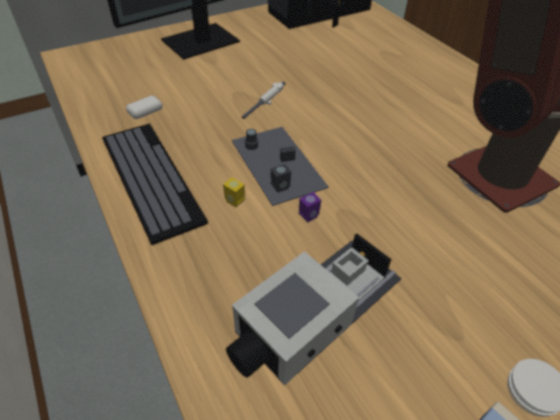

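View pics/side0.png

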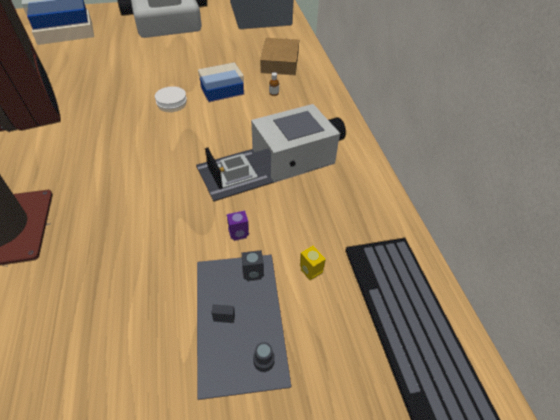

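View pics/wrist0.png

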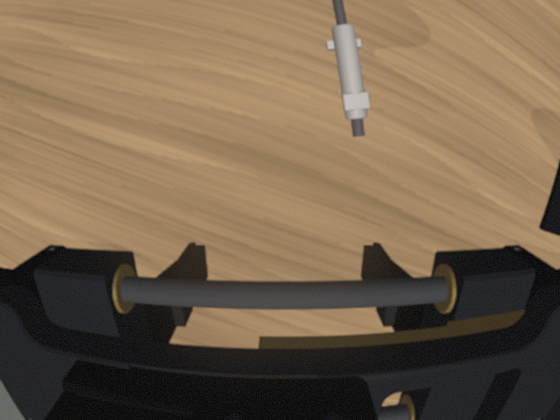

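Candidates in the scene view: dark block (281,178), purple (310,206), yellow (234,192), lens tube (251,139) and blank (287,153). I choose the dark block on the mat, which is also at (253,264) in the side view. A close crop will check it.

```bash
python3 - <<'E'
from h import *
a=cv2.imread('pics/scene0.png');b=cv2.imread('pics/side0.png')
def c(i,x,y,w,h,s): return cv2.resize(i[y:y+h,x:x+w],None,fx=s,fy=s,interpolation=cv2.INTER_CUBIC)
A=np.hstack([c(a,255,135,65,65,6),c(b,220,230,65,65,6)])
cv2.imwrite('pics/crop_c.png',np.clip(A.astype(float)*1.8,0,255))
cv2.imwrite('pics/crop_b.png',np.hstack([c(a,310,225,100,100,4),c(b,190,130,100,100,4)]))
E
```

```text
[ WARN:0@0.474] global loadsave.cpp:1063 imwrite_ Unsupported depth image for selected encoder is fallbacked to CV_8U.
```

View pics/crop_c.png

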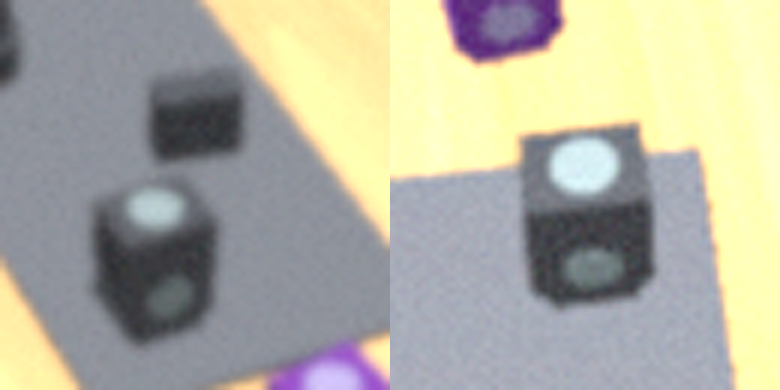

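View pics/crop_b.png

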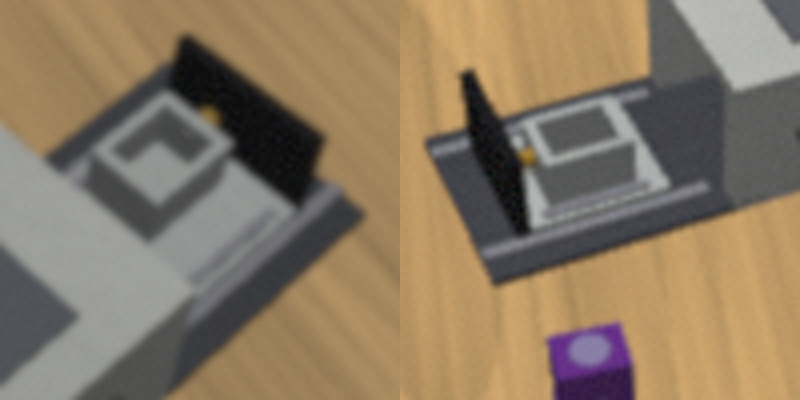

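The crop shows a dark block with a foot narrowed at left and right, a pale disc on its top and one on its side. That makes it the cartridge, with its 41 mm flat facing the side camera. Next I compute poses.

```bash
python3 - <<'E'
from h import *
sd=load('side0');sc=load('scene0')
f=lambda p:(220+(p[0]-390)/6,230+p[1]/6)
C=np.array([plane(sd,*f(p),66)[:2] for p in [(521,137),(640,124),(650,200),(527,212)]])
print('cart side',C.round(1),C.mean(0),np.linalg.norm(np.diff(C,axis=0),axis=1))
g=lambda p:(255+p[0]/6,135+p[1]/6)
C=np.array([plane(sc,*g(p),66)[:2] for p in [(94,205),(190,178),(217,222),(122,258)]])
print('cart scene',C.round(1),C.mean(0),np.linalg.norm(np.diff(C,axis=0),axis=1))
print('disc',plane(sd,*f((584,166)),66),plane(sc,*g((156,210)),66))
h=lambda p:(190+(p[0]-400)/4,130+p[1]/4)
k=lambda p:(310+p[0]/4,225+p[1]/4)
for n,d,fn,P in [('rim side',sd,h,[(524,115),(608,97),(636,143),(545,165)]),('rim scene',sc,k,[(165,93),(233,147),(155,210),(90,150)])]:
    C=np.array([plane(d,*fn(p),52)[:2] for p in P]);print(n,C.round(1),C.mean(0),np.linalg.norm(np.diff(C,axis=0),axis=1))
print('panel top side',[plane(sd,*h(p),72)[:2].round(1) for p in [(463,72),(527,228-60)]])
print('panel top scene',[plane(sc,*k(p),72)[:2].round(1) for p in [(185,36),(325,138)]])
print('base corners side',[plane(sd,*h(p),6)[:2].round(1) for p in [(427,140),(494,284)]],'scene',[plane(sc,*k(p),6)[:2].round(1) for p in [(363,212)]])
E
```

```text
cart side [[ 526.3 -215.9]
 [ 565.7 -218.3]
 [ 563.5 -248.6]
 [ 523.9 -245.6]] [ 544.82834856 -232.0946626 ] [39.4551337  30.43353287 39.72824138]
cart scene [[ 562.5 -241.6]
 [ 519.9 -237.7]
 [ 523.6 -209.3]
 [ 567.8 -208.6]] [ 543.4584072  -224.28058209] [42.84949458 28.64515476 44.13786229]
disc [ 544.74957709 -231.36636654   66.        ] [ 541.82244034 -227.12329699   66.        ]
rim side [[518.3  87.5]
 [571.9  94.7]
 [582.4  49.1]
 [525.5  39.9]] [549.53827122  67.76291967] [54.09393354 46.79987967 57.59572114]
rim scene [[524.2  43.7]
 [514.   89.1]
 [572.  101.9]
 [579.9  55.7]] [547.49353766  72.62278023] [46.61457233 59.40782966 46.86137148]
panel top side [array([485. , 111.2]), array([513.9,  17.5])]
panel top scene [array([504.2,  29. ]), array([481.7, 117. ])]
base corners side [array([455.6, 127.9]), array([485.4,  -8.5])] scene [array([451.4, 132.6])]
```

jog_arm(dp=[[0.035, 0.035, 0], [0.035, 0.035, 0], [0.035, 0.035, 0], [0.035, 0.035, 0], [0.035, 0.035, 0], [0.035, 0.035, 0], [0.03, 0.03, 0], [0.01, 0.02, 0]], rotation=[[0, 0, -3], [0, 0, -3], [0, 0, -3], [0, 0, -3], [0, 0, -3], [0, 0, -3], [0, 0, -3], [0, 0, -3]], grip=0.087)

```text
time_s: 0.82
eef_pos: [432.1, -358.2, 222.4]
tool_rot: [-0.681, 0.732, -0.0, 0.001]
contact_force: [-0.4, 0.0, -0.1]
grip_width: 87.0
```

jog_arm(dp=[[0.03, 0.03, 0], [0.03, 0.03, 0], [0.02, 0.025, 0], [0.005, 0.012, 0], [0, 0, 0], [0, 0, 0], [0, 0, 0], [0, 0, 0]], rotation=[[0, 0, 0], [0, 0, 0], [0, 0, 0], [0, 0, 0], [0, 0, 0], [0, 0, 0], [0, 0, 0], [0, 0, 0]])

```text
time_s: 1.48
eef_pos: [512.3, -266.7, 222.4]
tool_rot: [-0.681, 0.732, 0.0, -0.0]
contact_force: [-0.3, -0.0, -0.5]
grip_width: 87.0
```

```bash
python3 - <<'E'
from h import *
c,s=snap('wrist','w1'); print(s['eef_pos'],s['time_s'],R.from_quat(s['tool_rot']).as_matrix().round(3))
cv2.imwrite('pics/w1b.png',np.clip(c['image'][:,:,::-1].astype(float)*1.8,0,255).astype(np.uint8))
E
```

```text
[ 512.30396281 -266.71280344  222.42472477] 1.4833 [[-0.073 -0.997 -0.   ]
 [-0.997  0.073 -0.   ]
 [ 0.     0.    -1.   ]]
```

View pics/w1b.png

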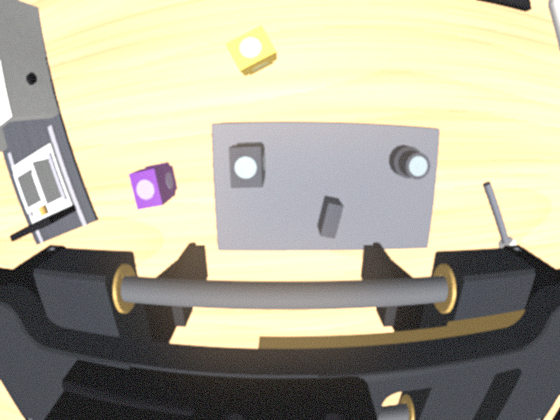

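The wrist view shows the cartridge at (247,166), blank (330,217), lens tube (413,163), purple (150,187) and the cell at (45,185).

```bash
python3 - <<'E'
from h import *
b=cv2.imread('pics/w1b.png')
cv2.imwrite('pics/w1c.png',np.hstack([cv2.resize(b[135:200,215:280],None,fx=6,fy=6,interpolation=cv2.INTER_CUBIC),cv2.resize(b[140:245,0:105],(390,390),interpolation=cv2.INTER_CUBIC)]))
E
```

```text
(no output)
```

View pics/w1c.png

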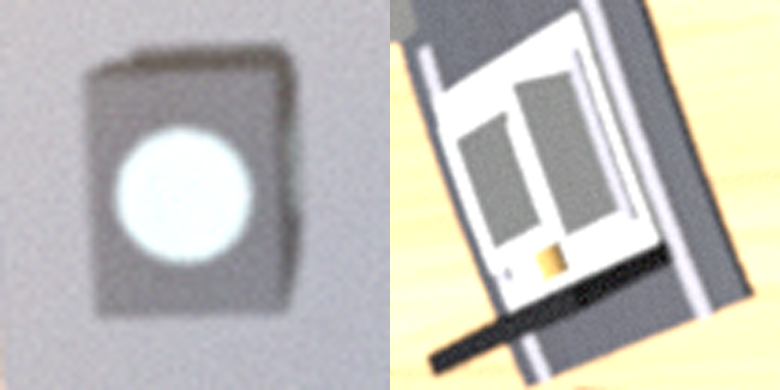

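```bash
python3 - <<'E'
from h import *
d=load('w1')
P=[(88,77),(278,70),(285,310),(97,316)]
C=np.array([plane(d,215+x/6,135+y/6,66)[:2] for x,y in P])
print(C.round(1),C.mean(0),np.linalg.norm(np.diff(C,axis=0),axis=1))
v=C[0]-C[3]+C[1]-C[2];print('yaw x',np.degrees(np.arctan2(v[1],v[0])))
v=C[0]-C[1]+C[3]-C[2];print('yaw y',np.degrees(np.arctan2(v[1],v[0])))
print('disc',plane(d,215+184/6,135+195/6,66))
print('blank',plane(d,330,217,30),'tube',plane(d,415,165,54))
E
```

```text
[[ 565.4 -216.1]
 [ 563.9 -247.4]
 [ 523.9 -245.1]
 [ 525.3 -213.4]] [ 544.60690354 -230.51174815] [31.33653386 40.07432019 31.7481625 ]
yaw x -3.49746705202696
yaw y 87.2717270808929
disc [ 544.49703819 -230.13232503   66.        ]
blank [ 475.59599611 -316.14226415   30.        ] tube [ 534.9054091  -409.11856881   54.        ]
```

jog_arm(dp=[[0.012, 0.013, 0], [0.012, 0.013, 0], [0.008, 0.01, -0.02], [0, 0, -0.03], [0, 0, -0.03], [0, 0, -0.03], [0, 0, -0.02], [0, 0, 0]], rotation=[[0, 0, 1], [0, 0, 0], [0, 0, 0], [0, 0, 0], [0, 0, 0], [0, 0, 0], [0, 0, 0], [0, 0, 0]], grip=0.06)

```text
time_s: 2.2
eef_pos: [541.1, -228.5, 87.0]
tool_rot: [-0.687, 0.726, 0.005, -0.001]
contact_force: [-0.7, 1.1, -0.9]
grip_width: 60.0
```

```bash
python3 - <<'E'
from h import *
c,s=snap('wrist','w2'); print(s['eef_pos'],s['time_s'],s['grip_width'],s['contact_force'],R.from_quat(s['tool_rot']).as_matrix().round(3))
cv2.imwrite('pics/w2b.png',np.clip(c['image'][:,:,::-1].astype(float)*1.8,0,255).astype(np.uint8))
E
```

```text
[ 541.08749396 -228.48736257   87.00149234] 2.2 59.96448556737603 [-0.73984972  1.09518496 -0.85508031] [[-0.055 -0.998 -0.008]
 [-0.998  0.055  0.005]
 [-0.004  0.008 -1.   ]]
```

View pics/w2b.png

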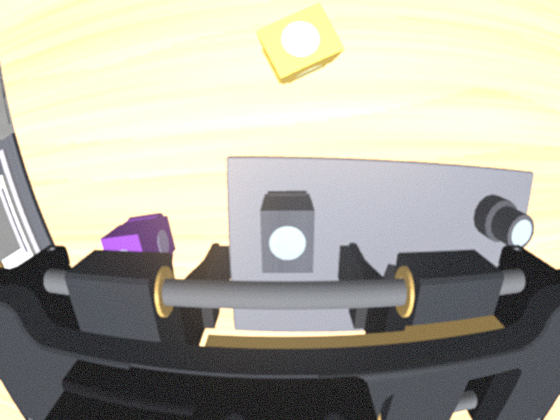

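The cartridge is at (287,240), between the fingers, which are clear of everything.

```bash
python3 - <<'E'
from h import *
d=load('w2'); print(plane(d,288,243,66)); s=monitor.sense(); print(s['eef_pos'],s['time_s'],R.from_quat(s['tool_rot']).as_matrix().round(3)[:,2])
E
```

```text
[ 544.97468398 -230.14541361   66.        ]
[ 542.68525652 -229.26328359   89.85013487] 2.25 [-0.005  0.003 -1.   ]
```

jog_arm(dp=[[0.0005, 0, 0], [0, 0, -0.01], [0, 0, -0.01], [0, 0, -0.01], [0, 0, -0.01], [0, 0, -0.01], [0, 0, 0], [0, 0, 0]], rotation=[[0, 0, 0], [0, 0, 0], [0, 0, 0], [0, 0, 0], [0, 0, 0], [0, 0, 0], [0, 0, 0], [0, 0, 0]])

```text
time_s: 2.92
eef_pos: [544.9, -228.9, 41.3]
tool_rot: [-0.688, 0.726, 0.001, -0.0]
contact_force: [-0.6, -0.4, 0.5]
grip_width: 60.3
```

Grip.

jog_arm(dp=[[0, 0, 0], [0, 0, 0], [0, 0, 0], [0, 0, 0], [0, 0, 0], [0, 0, 0], [0, 0, 0], [0, 0, 0]], rotation=[[0, 0, 0], [0, 0, 0], [0, 0, 0], [0, 0, 0], [0, 0, 0], [0, 0, 0], [0, 0, 0], [0, 0, 0]], grip=0.025)

```text
time_s: 3.58
eef_pos: [545.9, -229.6, 42.9]
tool_rot: [-0.688, 0.726, -0.0, 0.0]
contact_force: [-0.9, -0.0, 1.4]
grip_width: 32.2
```

```bash
python3 - <<'E'
from h import *
c,s=snap('wrist','w3'); print(s['eef_pos'],s['time_s'],s['grip_width'],s['contact_force'],R.from_quat(s['tool_rot']).as_matrix().round(3))
cv2.imwrite('pics/w3b.png',np.clip(c['image'][:,:,::-1].astype(float)*1.8,0,255).astype(np.uint8))
E
```

```text
[ 545.9305056  -229.58923066   42.886266  ] 3.5833 32.219813981287345 [-0.89479478 -0.02900362  1.35899145] [[-0.054 -0.999  0.001]
 [-0.999  0.054 -0.   ]
 [ 0.    -0.001 -1.   ]]
```

View pics/w3b.png

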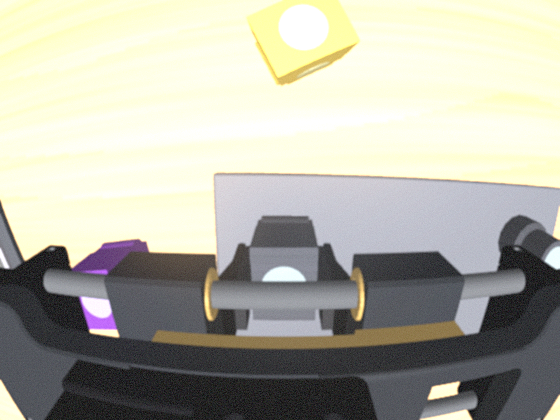

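jog_arm(dp=[[0, 0, 0.005], [0, 0, 0.015], [0, 0, 0.025], [0, 0, 0.03], [0, 0, 0.03], [0, 0, 0.02], [0, 0, 0.01], [0, 0, 0]], rotation=[[0, 0, 0], [0, 0, 0], [0, 0, 0], [0, 0, 0], [0, 0, 0], [0, 0, 0], [0, 0, 0], [0, 0, 0]])

```text
time_s: 4.3
eef_pos: [547.1, -230.2, 180.5]
tool_rot: [-0.688, 0.726, -0.002, 0.001]
contact_force: [-0.2, -0.6, -1.0]
grip_width: 31.7
```

jog_arm(dp=[[-0.003, 0.025, 0], [-0.005, 0.035, 0], [-0.005, 0.04, 0], [-0.005, 0.04, 0], [-0.005, 0.04, 0], [-0.005, 0.04, 0], [-0.005, 0.035, 0], [-0.005, 0.025, 0]], rotation=[[0, 0, 2], [0, 0, 2], [0, 0, 2], [0, 0, 2], [0, 0, 2], [0, 0, 2], [0, 0, 2], [0, 0, 0]])

```text
time_s: 4.97
eef_pos: [505.5, 53.6, 175.1]
tool_rot: [0.772, -0.635, -0.002, 0.001]
contact_force: [0.3, -1.0, -1.0]
grip_width: 31.5
```

jog_arm(dp=[[-0.003, 0.01, 0], [0, 0, 0], [0, 0, 0], [0, 0, 0], [0, 0, 0], [0, 0, 0], [0, 0, 0], [0, 0, 0]], rotation=[[0, 0, 0], [0, 0, 0], [0, 0, 0], [0, 0, 0], [0, 0, 0], [0, 0, 0], [0, 0, 0], [0, 0, 0]])

```text
time_s: 5.63
eef_pos: [504.9, 59.9, 177.5]
tool_rot: [0.771, -0.637, 0.0, 0.0]
contact_force: [0.3, 0.1, -1.0]
grip_width: 31.8
```

```bash
python3 - <<'E'
from h import *
c,s=snap('wrist','w4'); print(s['eef_pos'],s['time_s'],s['grip_width'],s['contact_force'],R.from_quat(s['tool_rot']).as_matrix().round(3))
cv2.imwrite('pics/w4b.png',np.clip(c['image'][:,:,::-1].astype(float)*1.2,0,255).astype(np.uint8))
E
```

```text
[504.86091312  59.86441615 177.52878645] 5.6333 31.768091526935507 [ 0.31734995  0.0547     -1.01225434] [[ 0.188 -0.982  0.   ]
 [-0.982 -0.188 -0.   ]
 [ 0.    -0.    -1.   ]]
```

View pics/w4b.png

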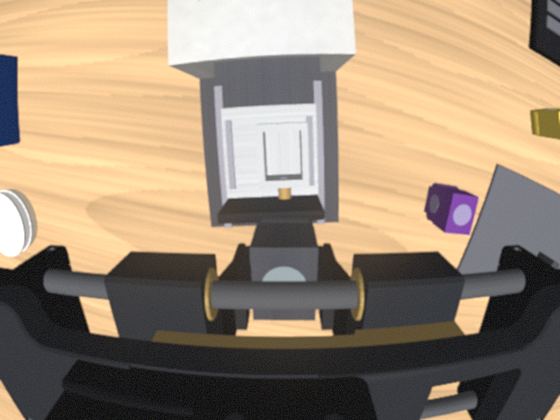

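The cell sits at about (282,150), the panel top edge at row ~200 and the ball housing at (285,193). The cartridge is held in the hand. Enlarging.

```bash
python3 - <<'E'
from h import *
b=cv2.imread('pics/w4.png')
c=b[95:235,195:350]
cl=cv2.createCLAHE(2,(4,4)); l=cv2.cvtColor(c,cv2.COLOR_BGR2LAB); l[:,:,0]=cl.apply(l[:,:,0]); c=cv2.cvtColor(l,cv2.COLOR_LAB2BGR)
cv2.imwrite('pics/w4c.png',cv2.resize(c[:,10:],None,fx=4.2,fy=4.2,interpolation=cv2.INTER_CUBIC))
E
```

```text
(no output)
```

View pics/w4c.png

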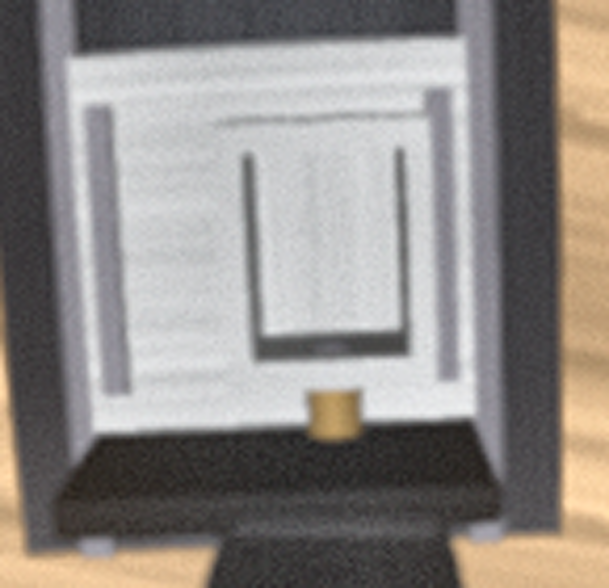

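```bash
python3 - <<'E'
from h import *
d=load('w4')
P=[(243,152),(404,146),(410,354),(254,358)]
def q(x,y,z): return plane(d,205+x/4.2,95+y/4.2,z)[:2]
C=np.array([q(x,y,52) for x,y in P])
print(C.round(1),C.mean(0),np.linalg.norm(np.diff(C,axis=0),axis=1))
a=lambda v:np.degrees(np.arctan2(v[1],v[0]))
print('yaw',a(C[0]-C[3]),a(C[1]-C[2]),a(C[0]-C[1])-90,a(C[3]-C[2])-90)
# floor corners on panel side z=20
F=np.array([q(262,336,20),q(402,330,20)]);print('floor',F,np.linalg.norm(F[0]-F[1]),a(F[0]-F[1])-90)
# panel top front & rear edges z=72
pf=np.array([q(58,497,72),q(500,487,72)]);pr=np.array([q(97,436,72),q(478,421,72)])
print('panel front top',pf,np.linalg.norm(pf[0]-pf[1]),a(pf[0]-pf[1])-90,'rear',pr)
# base plate sides
L=np.array([q(0,290,6),q(28,552,6)]);Rr=np.array([q(553,100,6),q(563,530,6)])
print('base',a(L[0]-L[1]),a(Rr[0]-Rr[1]),L,Rr)
print('disc held (z~200.6)',plane(d,284,276,200.6))
E
```

```text
[[566.8  91.2]
 [574.3  58.5]
 [531.1  48.5]
 [523.9  81.1]] [549.01774486  69.83917423] [33.55962924 44.37574014 33.34871373]
yaw 13.356813904543309 13.079446107887957 13.01744018937265 12.416131935516603
floor [[523.13264486  80.81172164]
 [530.8253066   48.55679073]] 33.15957799039563 13.414208646875664
panel front top [[491.74720985 115.57708102]
 [511.10617708  26.61928981]] 91.03987165257222 12.277268341187266 rear [[506.1497947  109.34726827]
 [523.78223157  34.08572686]]
base 13.707947013843789 14.153887326401561 [[520.34750881 147.94503363]
 [453.18510477 131.56273491]] [[591.83531725  22.59683472]
 [485.64098176  -4.18354226]]
disc held (z~200.6) [509.67067273  61.37523258 200.6       ]
```

jog_arm(dp=[[0.015, 0.0035, 0], [0.015, 0.0035, 0], [0.0152, 0.0036, 0], [0, 0, -0.02], [0, 0, -0.025], [0, 0, -0.02], [0, 0, -0.01], [0, 0, 0]], rotation=[[0, 0, 1.1], [0, 0, 1.1], [0, 0, 0], [0, 0, 0], [0, 0, 0], [0, 0, 0], [0, 0, 0], [0, 0, 0]])

```text
time_s: 6.35
eef_pos: [547.7, 71.1, 99.6]
tool_rot: [0.783, -0.622, -0.002, 0.002]
contact_force: [-1.0, -0.0, -1.2]
grip_width: 31.8
```

jog_arm(dp=[[0, 0, 0], [0, 0, 0], [0, 0, 0], [0, 0, 0], [0, 0, 0], [0, 0, 0], [0, 0, 0], [0, 0, 0]], rotation=[[0, 0, 0], [0, 0, 0], [0, 0, 0], [0, 0, 0], [0, 0, 0], [0, 0, 0], [0, 0, 0], [0, 0, 0]])

```text
time_s: 7.02
eef_pos: [549.9, 71.2, 102.7]
tool_rot: [0.783, -0.622, 0.0, -0.0]
contact_force: [-0.8, 0.4, -1.3]
grip_width: 31.9
```

```bash
python3 - <<'E'
from h import *
s=monitor.sense(); print(s['eef_pos'],R.from_quat(s['tool_rot']).as_matrix().round(3),s['contact_force'])
a,_=snap('scene','s5');b,_=snap('side','d5')
a=a['image'];b=b['image']
c=lambda i,x,y:cv2.resize(i[y:y+100,x:x+100,::-1],None,fx=4,fy=4,interpolation=cv2.INTER_CUBIC)
cv2.imwrite('pics/x5.png',np.hstack([c(a,300,205),c(b,180,110)]))
E
```

```text
[549.92803321  71.18929993 102.71198331] [[ 0.227 -0.974  0.   ]
 [-0.974 -0.227 -0.   ]
 [ 0.    -0.    -1.   ]] [-0.75859598  0.37144804 -1.26888481]
```

View pics/x5.png

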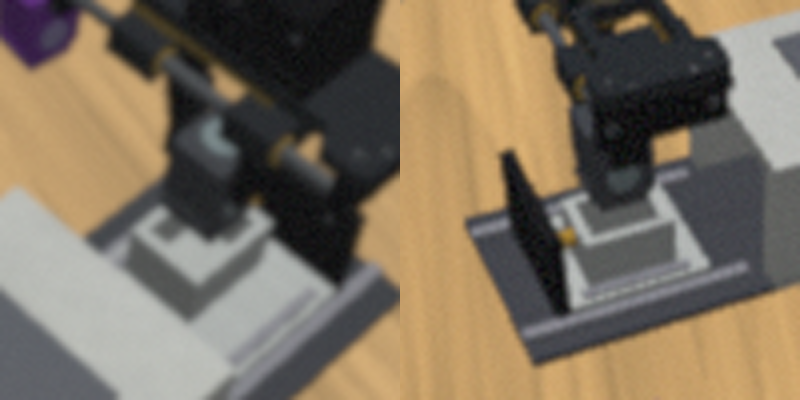

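jog_arm(dp=[[0, -0.0004, -0.002], [0, 0, -0.002], [0, 0, -0.002], [0, 0, -0.002], [0, 0, -0.002], [0, 0, -0.002], [0, 0, -0.002], [0, 0, -0.0005]], rotation=[[0, 0, 0], [0, 0, 0], [0, 0, 0], [0, 0, 0], [0, 0, 0], [0, 0, 0], [0, 0, 0], [0, 0, 0]])

```text
time_s: 7.78
eef_pos: [549.5, 70.8, 87.5]
tool_rot: [0.783, -0.622, -0.0, 0.0]
contact_force: [-0.3, -0.8, -1.1]
grip_width: 31.5
```

jog_arm(dp=[[0, 0, -0.0005], [0, 0, -0.0005], [0, 0, -0.0005], [0, 0, -0.0005], [0, 0, 0], [0, 0, 0], [0, 0, 0], [0, 0, 0]], rotation=[[0, 0, 0], [0, 0, 0], [0, 0, 0], [0, 0, 0], [0, 0, 0], [0, 0, 0], [0, 0, 0], [0, 0, 0]])

```text
time_s: 8.45
eef_pos: [549.9, 70.8, 86.1]
tool_rot: [0.783, -0.622, 0.0, -0.0]
contact_force: [0.3, -0.6, -1.5]
grip_width: 32.0
```

jog_arm(dp=[[0, 0, -0.0007], [0, 0, -0.0007], [0, 0, -0.0007], [0, 0, -0.0007], [0, 0, -0.0007], [0, 0, 0], [0, 0, 0], [0, 0, 0]], rotation=[[0, 0, 0], [0, 0, 0], [0, 0, 0], [0, 0, 0], [0, 0, 0], [0, 0, 0], [0, 0, 0], [0, 0, 0]])

```text
time_s: 9.12
eef_pos: [549.9, 70.8, 82.5]
tool_rot: [0.783, -0.622, -0.0, -0.0]
contact_force: [-0.3, 0.2, -0.7]
grip_width: 31.7
```

jog_arm(dp=[[0, 0, -0.001], [0, 0, -0.001], [0, 0, -0.001], [0, 0, -0.001], [0, 0, -0.001], [0, 0, -0.001], [0, 0, 0], [0, 0, 0]], rotation=[[0, 0, 0], [0, 0, 0], [0, 0, 0], [0, 0, 0], [0, 0, 0], [0, 0, 0], [0, 0, 0], [0, 0, 0]])

```text
time_s: 9.78
eef_pos: [549.8, 70.8, 76.4]
tool_rot: [0.783, -0.622, -0.0, 0.0]
contact_force: [0.5, -0.3, -1.8]
grip_width: 32.1
```

jog_arm(dp=[[0, 0, -0.0007], [0, 0, -0.0007], [0, 0, -0.0007], [0, 0, -0.0007], [0, 0, -0.0007], [0, 0, 0], [0, 0, 0], [0, 0, 0]], rotation=[[0, 0, 0], [0, 0, 0], [0, 0, 0], [0, 0, 0], [0, 0, 0], [0, 0, 0], [0, 0, 0], [0, 0, 0]])

```text
time_s: 10.45
eef_pos: [549.9, 70.8, 73.1]
tool_rot: [0.783, -0.622, 0.0, -0.0]
contact_force: [0.5, -1.4, -0.5]
grip_width: 31.7
```

jog_arm(dp=[[0, 0, -0.0006], [0, 0, -0.0006], [0, 0, -0.0006], [0, 0, -0.0006], [0, 0, -0.0006], [0, 0, 0], [0, 0, 0], [0, 0, 0]], rotation=[[0, 0, 0], [0, 0, 0], [0, 0, 0], [0, 0, 0], [0, 0, 0], [0, 0, 0], [0, 0, 0], [0, 0, 0]])

```text
time_s: 11.12
eef_pos: [549.9, 70.8, 70.0]
tool_rot: [0.783, -0.622, 0.0, -0.0]
contact_force: [0.2, 0.5, -0.8]
grip_width: 31.9
```

jog_arm(dp=[[0, 0, -0.0005], [0, 0, -0.0005], [0, 0, -0.0005], [0, 0, -0.0005], [0, 0, 0], [0, 0, 0], [0, 0, 0], [0, 0, 0]], rotation=[[0, 0, 0], [0, 0, 0], [0, 0, 0], [0, 0, 0], [0, 0, 0], [0, 0, 0], [0, 0, 0], [0, 0, 0]])

```text
time_s: 11.78
eef_pos: [550.1, 70.8, 68.4]
tool_rot: [0.783, -0.622, 0.0, -0.0]
contact_force: [-0.9, 1.0, 4.2]
grip_width: 31.4
```

jog_arm(dp=[[0, 0, -0.0005], [0, 0, -0.0005], [0, 0, -0.0005], [0, 0, -0.0005], [0, 0, 0], [0, 0, 0], [0, 0, 0], [0, 0, 0]], rotation=[[0, 0, 0], [0, 0, 0], [0, 0, 0], [0, 0, 0], [0, 0, 0], [0, 0, 0], [0, 0, 0], [0, 0, 0]])

```text
time_s: 12.45
eef_pos: [550.2, 70.8, 67.0]
tool_rot: [0.783, -0.622, 0.0, -0.0]
contact_force: [-2.9, -0.4, 7.9]
grip_width: 31.7
```

jog_arm(dp=[[0, 0, -0.0005], [0, 0, -0.0005], [0, 0, -0.0005], [0, 0, -0.0005], [0, 0, 0], [0, 0, 0], [0, 0, 0], [0, 0, 0]], rotation=[[0, 0, 0], [0, 0, 0], [0, 0, 0], [0, 0, 0], [0, 0, 0], [0, 0, 0], [0, 0, 0], [0, 0, 0]])

```text
time_s: 13.12
eef_pos: [550.5, 70.7, 65.3]
tool_rot: [0.783, -0.622, 0.0, -0.0]
contact_force: [-4.3, -0.1, 10.1]
grip_width: 31.5
```

jog_arm(dp=[[0, 0, -0.0005], [0, 0, -0.0005], [0, 0, -0.0005], [0, 0, -0.0005], [0, 0, 0], [0, 0, 0], [0, 0, 0], [0, 0, 0]], rotation=[[0, 0, 0], [0, 0, 0], [0, 0, 0], [0, 0, 0], [0, 0, 0], [0, 0, 0], [0, 0, 0], [0, 0, 0]])

```text
time_s: 13.78
eef_pos: [550.4, 70.7, 63.0]
tool_rot: [0.783, -0.622, 0.001, -0.0]
contact_force: [-2.1, -1.8, 8.5]
grip_width: 31.5
```

jog_arm(dp=[[0, 0, -0.0005], [0, 0, -0.0005], [0, 0, -0.0005], [0, 0, -0.0005], [0, 0, 0], [0, 0, 0], [0, 0, 0], [0, 0, 0]], rotation=[[0, 0, 0], [0, 0, 0], [0, 0, 0], [0, 0, 0], [0, 0, 0], [0, 0, 0], [0, 0, 0], [0, 0, 0]])

```text
time_s: 14.45
eef_pos: [550.4, 70.6, 60.7]
tool_rot: [0.783, -0.622, 0.0, -0.0]
contact_force: [-2.5, -0.5, 6.4]
grip_width: 31.7
```

jog_arm(dp=[[0, 0, -0.0005], [0, 0, -0.0005], [0, 0, -0.0005], [0, 0, -0.0005], [0, 0, 0], [0, 0, 0], [0, 0, 0], [0, 0, 0]], rotation=[[0, 0, 0], [0, 0, 0], [0, 0, 0], [0, 0, 0], [0, 0, 0], [0, 0, 0], [0, 0, 0], [0, 0, 0]])

```text
time_s: 15.12
eef_pos: [550.2, 70.7, 58.0]
tool_rot: [0.783, -0.622, 0.0, -0.0]
contact_force: [1.8, 0.1, -0.7]
grip_width: 31.8
```

jog_arm(dp=[[0, 0, -0.0004], [0, 0, -0.0004], [0, 0, -0.0004], [0, 0, 0], [0, 0, 0], [0, 0, 0], [0, 0, 0], [0, 0, 0]], rotation=[[0, 0, 0], [0, 0, 0], [0, 0, 0], [0, 0, 0], [0, 0, 0], [0, 0, 0], [0, 0, 0], [0, 0, 0]])

```text
time_s: 15.78
eef_pos: [549.9, 70.9, 56.8]
tool_rot: [0.783, -0.622, -0.0, -0.0]
contact_force: [1.8, 0.3, 0.4]
grip_width: 31.8
```

jog_arm(dp=[[0, 0, -0.0003], [0, 0, -0.0003], [0, 0, -0.0003], [0, 0, 0], [0, 0, 0], [0, 0, 0], [0, 0, 0], [0, 0, 0]], rotation=[[0, 0, 0], [0, 0, 0], [0, 0, 0], [0, 0, 0], [0, 0, 0], [0, 0, 0], [0, 0, 0], [0, 0, 0]])

```text
time_s: 16.45
eef_pos: [550.1, 70.9, 56.7]
tool_rot: [0.783, -0.622, 0.0, -0.0]
contact_force: [-1.9, 0.2, 7.9]
grip_width: 31.9
```

Floor felt at an estimated underside of 19.8 mm. Release and rise.

jog_arm(dp=[[0, 0, 0.0005], [0, 0, 0], [0, 0, 0], [0, 0, 0], [0, 0, 0], [0, 0, 0], [0, 0, 0], [0, 0, 0]], rotation=[[0, 0, 0], [0, 0, 0], [0, 0, 0], [0, 0, 0], [0, 0, 0], [0, 0, 0], [0, 0, 0], [0, 0, 0]], grip=0.06)

```text
time_s: 17.12
eef_pos: [549.8, 70.8, 56.4]
tool_rot: [0.783, -0.622, -0.0, 0.0]
contact_force: [-0.6, 0.7, 0.8]
grip_width: 59.9
```

jog_arm(dp=[[0, 0, 0.005], [0, 0, 0.01], [0, 0, 0.02], [0, 0, 0.025], [0, 0, 0.025], [0, 0, 0.02], [0, 0, 0.01], [0, 0, 0]], rotation=[[0, 0, 0], [0, 0, 0], [0, 0, 0], [0, 0, 0], [0, 0, 0], [0, 0, 0], [0, 0, 0], [0, 0, 0]])

```text
time_s: 17.78
eef_pos: [552.0, 70.8, 175.3]
tool_rot: [0.783, -0.622, 0.003, -0.002]
contact_force: [0.3, 0.3, 1.0]
grip_width: 59.7
```

```bash
python3 - <<'E'
from h import *
s=monitor.sense(); print(s['eef_pos'],s['contact_force'],s['time_s'])
a,_=snap('scene','s6');b,_=snap('side','d6');w,s=snap('wrist','w6')
a=a['image'];b=b['image']
c=lambda i,x,y:cv2.resize(i[y:y+100,x:x+100,::-1],None,fx=4,fy=4,interpolation=cv2.INTER_CUBIC)
cv2.imwrite('pics/x6.png',np.hstack([c(a,310,215),c(b,180,110)]))
E
```

```text
[552.03534241  70.79188648 175.33664468] [0.26457931 0.32227955 1.03577575] 17.7833
```

View pics/x6.png

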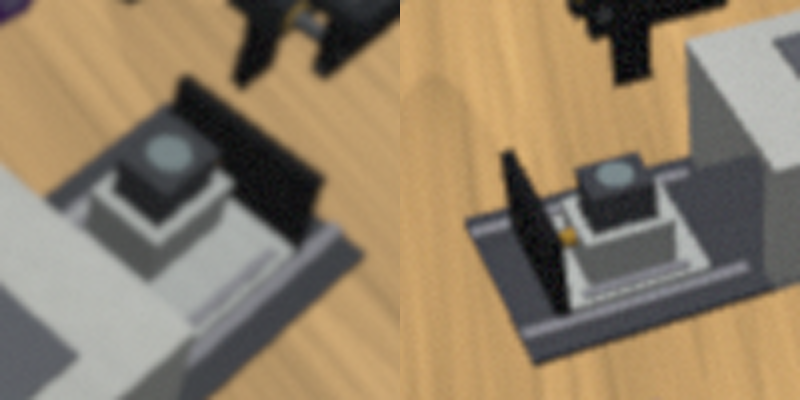

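View pics/w6.png

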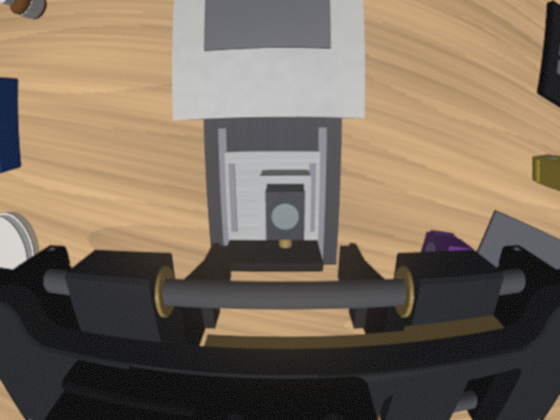

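```bash
python3 - <<'E'
from h import *
d=load('w4')
def q(x,y,z): return plane(d,205+x/4.2,95+y/4.2,z)[:2]
ex=np.array([np.cos(np.radians(13.1)),np.sin(np.radians(13.1))]);ey=np.array([-ex[1],ex[0]]);m=np.array([549.,69.8])
for n,pts in [('front',[(60,538),(500,525)]),('rear',[(58,497),(500,487)])]:
    C=np.array([q(*p,72) for p in pts]);print(n,C,np.linalg.norm(C[0]-C[1]),[( (c-m)@ex,(c-m)@ey) for c in C])
L=q(28,552,6);Rr=q(560,530,6);print('base front corners rel',[((c-m)@ex,(c-m)@ey) for c in (L,Rr)])
# height by triangulation
a,b=load('d6'),load('s6')
o1,w1=ray(a,180+215/4,110+174/4);o2,w2=ray(b,310+170/4,215+152/4)
t=np.linalg.lstsq(np.c_[w1,-w2],o2-o1,rcond=None)[0];p,q2=o1+w1*t[0],o2+w2*t[1];print('disc',p,q2)
# housing front top edge
w=load('w6');C=np.array([plane(w,x,y,100)[:2] for x,y in [(173,120),(365,117)]]);print('housing',C,[((c-m)@ex,(c-m)@ey) for c in C])
E
```

```text
front [[482.95791665 113.98791111]
 [503.14365639  24.78658713]] 91.45676732655319 [(np.float64(-54.30815418125675), np.float64(58.00648800650131)), (np.float64(-54.86532550037554), np.float64(-33.44858210961878))]
rear [[491.74720985 115.57708102]
 [511.10617708  26.61928981]] 91.03987165257222 [(np.float64(-45.38740640237347), np.float64(57.56219651090302)), (np.float64(-46.69463725390766), np.float64(-33.468289470539595))]
base front corners rel [(np.float64(-79.32280064682374), np.float64(81.87199074939414)), (np.float64(-78.44543944226534), np.float64(-56.90722635322343))]
disc [549.44721246  69.66929828  78.91107553] [545.61537593  71.14780308  80.29307714]
housing [[608.30598864 168.7155247 ]
 [641.12589888  32.83464734]] [(np.float64(80.18194065363708), np.float64(82.89956398083856)), (np.float64(81.35016596204768), np.float64(-56.88382054159318))]
```

The cartridge is down: the triangulated top is about 79.6 mm, where 80 is expected. The carriage midline is 12.4 mm left of the cell, and about 123 mm of travel remains. I move in front of the panel with the fingers shut.

jog_arm(dp=[[-0.02, -0.002, 0], [-0.03, -0.003, 0], [-0.025, -0.002, 0], [-0.0116, -0.0012, 0], [0, 0, 0], [0, 0, 0], [0, 0, 0], [0, 0, 0]], rotation=[[0, 0, 0], [0, 0, 0], [0, 0, 0], [0, 0, 0], [0, 0, 0], [0, 0, 0], [0, 0, 0], [0, 0, 0]], grip=0)

```text
time_s: 18.6
eef_pos: [463.9, 62.6, 171.1]
tool_rot: [0.783, -0.622, -0.0, 0.0]
contact_force: [-1.0, 0.5, 0.4]
grip_width: 14.6
```

jog_arm(dp=[[0, 0, -0.02], [0, 0, -0.025], [0, 0, -0.025], [0, 0, -0.025], [0, 0, -0.02], [0, 0, -0.012], [0, 0, 0], [0, 0, 0]], rotation=[[0, 0, 0], [0, 0, 0], [0, 0, 0], [0, 0, 0], [0, 0, 0], [0, 0, 0], [0, 0, 0], [0, 0, 0]])

```text
time_s: 19.27
eef_pos: [463.0, 62.6, 43.7]
tool_rot: [0.783, -0.622, -0.001, 0.001]
contact_force: [-1.1, 0.1, 0.3]
grip_width: 0.7
```

```bash
python3 - <<'E'
from h import *
s=monitor.sense(); print(s['eef_pos'],s['contact_force'],s['time_s'],s['grip_width'])
a,_=snap('scene','s7');b,_=snap('side','d7')
a=a['image'];b=b['image']
c=lambda i,x,y:cv2.resize(i[y:y+100,x:x+100,::-1],None,fx=4,fy=4,interpolation=cv2.INTER_CUBIC)
cv2.imwrite('pics/x7.png',np.hstack([c(a,330,190),c(b,160,110)]))
E
```

```text
[463.03750755  62.61915954  43.7087699 ] [-1.0550679   0.14294231  0.31639305] 19.2667 0.7214324675956646
```

View pics/x7.png

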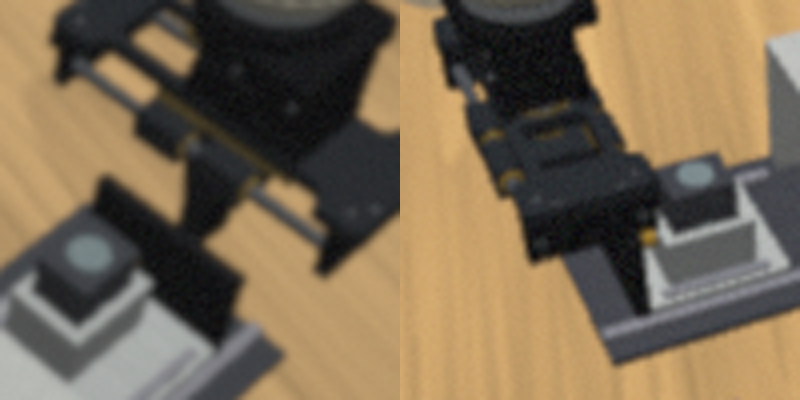

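jog_arm(dp=[[0.0024, 0.0006, 0], [0.0024, 0.0006, 0], [0.0024, 0.0006, 0], [0.0024, 0.0005, 0], [0.0015, 0.0003, 0], [0.001, 0.0002, 0], [0.001, 0.0002, 0], [0.001, 0.0003, 0]], rotation=[[0, 0, 0], [0, 0, 0], [0, 0, 0], [0, 0, 0], [0, 0, 0], [0, 0, 0], [0, 0, 0], [0, 0, 0]])

```text
time_s: 20.03
eef_pos: [477.4, 65.9, 44.4]
tool_rot: [0.783, -0.622, -0.0, 0.0]
contact_force: [-0.4, -0.7, -0.2]
grip_width: 0.8
```

jog_arm(dp=[[0.001, 0.0002, 0], [0.001, 0.0002, 0], [0.001, 0.0003, 0], [0.001, 0.0002, 0], [0.001, 0.0002, 0], [0.001, 0.0003, 0], [0.001, 0.0002, 0], [0.001, 0.0002, 0]], rotation=[[0, 0, 0], [0, 0, 0], [0, 0, 0], [0, 0, 0], [0, 0, 0], [0, 0, 0], [0, 0, 0], [0, 0, 0]])

```text
time_s: 20.7
eef_pos: [485.0, 67.7, 44.2]
tool_rot: [0.783, -0.622, -0.0, 0.0]
contact_force: [-3.7, -1.5, 2.6]
grip_width: 0.4
```

jog_arm(dp=[[0.0015, 0.0003, 0], [0.002, 0.0005, 0], [0.0025, 0.0006, 0], [0.0025, 0.0006, 0], [0.0025, 0.0006, 0], [0.0025, 0.0005, 0], [0.0025, 0.0006, 0], [0.0025, 0.0006, 0]], rotation=[[0, 0, 0], [0, 0, 0], [0, 0, 0], [0, 0, 0], [0, 0, 0], [0, 0, 0], [0, 0, 0], [0, 0, 0]])

```text
time_s: 21.37
eef_pos: [503.9, 72.2, 44.2]
tool_rot: [0.783, -0.622, -0.0, 0.0]
contact_force: [-4.7, -0.4, -0.5]
grip_width: 0.4
```

jog_arm(dp=[[0.0025, 0.0006, 0], [0.0025, 0.0006, 0], [0.0025, 0.0006, 0], [0.0025, 0.0005, 0], [0.0025, 0.0006, 0], [0.0025, 0.0006, 0], [0.0025, 0.0006, 0], [0.0025, 0.0006, 0]], rotation=[[0, 0, 0], [0, 0, 0], [0, 0, 0], [0, 0, 0], [0, 0, 0], [0, 0, 0], [0, 0, 0], [0, 0, 0]])

```text
time_s: 22.03
eef_pos: [523.9, 76.8, 44.3]
tool_rot: [0.783, -0.622, -0.0, 0.0]
contact_force: [-4.3, 0.8, -2.3]
grip_width: 0.6
```

jog_arm(dp=[[0.0025, 0.0006, 0], [0.0025, 0.0006, 0], [0.0025, 0.0006, 0], [0.0025, 0.0005, 0], [0.0025, 0.0006, 0], [0.0025, 0.0006, 0], [0.0025, 0.0006, 0], [0.0025, 0.0006, 0]], rotation=[[0, 0, 0], [0, 0, 0], [0, 0, 0], [0, 0, 0], [0, 0, 0], [0, 0, 0], [0, 0, 0], [0, 0, 0]])

```text
time_s: 22.7
eef_pos: [544.1, 81.4, 44.4]
tool_rot: [0.783, -0.622, -0.0, 0.0]
contact_force: [-4.9, 1.1, -3.4]
grip_width: 0.6
```

jog_arm(dp=[[0.0025, 0.0006, 0], [0.0025, 0.0006, 0], [0.0025, 0.0006, 0], [0.0025, 0.0005, 0], [0.0025, 0.0006, 0], [0.0025, 0.0006, 0], [0.0025, 0.0006, 0], [0.0025, 0.0006, 0]], rotation=[[0, 0, 0], [0, 0, 0], [0, 0, 0], [0, 0, 0], [0, 0, 0], [0, 0, 0], [0, 0, 0], [0, 0, 0]])

```text
time_s: 23.37
eef_pos: [564.2, 86.1, 44.5]
tool_rot: [0.783, -0.622, 0.0, -0.0]
contact_force: [-4.7, 0.7, -3.0]
grip_width: 0.4
```

```bash
python3 - <<'E'
from h import *
s=monitor.sense(); print(s['eef_pos'],s['contact_force'],s['time_s'],s['grip_width'])
a,_=snap('scene','s8');b,_=snap('side','d8')
a=a['image'];b=b['image']
c=lambda i,x,y:cv2.resize(i[y:y+100,x:x+100,::-1],None,fx=4,fy=4,interpolation=cv2.INTER_CUBIC)
cv2.imwrite('pics/x8.png',np.hstack([c(a,300,200),c(b,190,90)]))
E
```

```text
[564.16832464  86.11172696  44.47440847] [-4.68440737  0.72224123 -3.02730809] 23.3667 0.3834917929791665
```

View pics/x8.png

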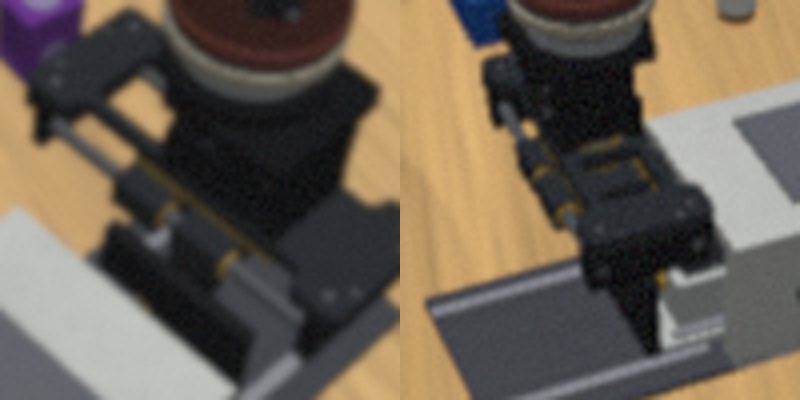

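jog_arm(dp=[[0.0025, 0.0006, 0], [0.0025, 0.0006, 0], [0.0025, 0.0006, 0], [0.0025, 0.0005, 0], [0.0025, 0.0006, 0], [0.0025, 0.0006, 0], [0.0025, 0.0006, 0], [0.0025, 0.0006, 0]], rotation=[[0, 0, 0], [0, 0, 0], [0, 0, 0], [0, 0, 0], [0, 0, 0], [0, 0, 0], [0, 0, 0], [0, 0, 0]])

```text
time_s: 24.13
eef_pos: [584.5, 90.7, 44.7]
tool_rot: [0.783, -0.622, 0.0, -0.0]
contact_force: [-4.5, -2.0, 0.9]
grip_width: 0.6
```

jog_arm(dp=[[0.002, 0.0005, 0], [0.002, 0.0005, 0], [0.002, 0.0004, 0], [0.0015, 0.0004, 0], [0.0015, 0.0003, 0], [0.001, 0.0002, 0], [0.001, 0.0003, 0], [0.001, 0.0002, 0]], rotation=[[0, 0, 0], [0, 0, 0], [0, 0, 0], [0, 0, 0], [0, 0, 0], [0, 0, 0], [0, 0, 0], [0, 0, 0]])

```text
time_s: 24.8
eef_pos: [596.0, 93.6, 44.4]
tool_rot: [0.783, -0.622, 0.0, 0.0]
contact_force: [-4.2, -2.7, 2.9]
grip_width: 0.4
```

jog_arm(dp=[[0.0007, 0.0002, 0], [0.0007, 0.0001, 0], [0.0007, 0.0002, 0], [0.0007, 0.0002, 0], [0.0007, 0.0001, 0], [0.0007, 0.0002, 0], [0.0007, 0.0002, 0], [0, 0, 0]], rotation=[[0, 0, 0], [0, 0, 0], [0, 0, 0], [0, 0, 0], [0, 0, 0], [0, 0, 0], [0, 0, 0], [0, 0, 0]])

```text
time_s: 25.47
eef_pos: [600.8, 94.8, 44.4]
tool_rot: [0.783, -0.622, -0.0, 0.0]
contact_force: [-4.0, -2.0, 3.1]
grip_width: 0.8
```

jog_arm(dp=[[0.0005, 0.0001, 0], [0.0005, 0.0001, 0], [0.0005, 0.0001, 0], [0.0005, 0.0002, 0], [0, 0, 0], [0, 0, 0], [0, 0, 0], [0, 0, 0]], rotation=[[0, 0, 0], [0, 0, 0], [0, 0, 0], [0, 0, 0], [0, 0, 0], [0, 0, 0], [0, 0, 0], [0, 0, 0]])

```text
time_s: 26.13
eef_pos: [600.8, 94.9, 44.3]
tool_rot: [0.783, -0.622, -0.001, 0.002]
contact_force: [-11.6, -3.5, 9.3]
grip_width: 0.4
```

jog_arm(dp=[[0.0005, 0.0001, 0], [0.0005, 0.0001, 0], [0, 0, 0], [0, 0, 0], [0, 0, 0], [0, 0, 0], [0, 0, 0], [0, 0, 0]], rotation=[[0, 0, 0], [0, 0, 0], [0, 0, 0], [0, 0, 0], [0, 0, 0], [0, 0, 0], [0, 0, 0], [0, 0, 0]])

```text
time_s: 26.8
eef_pos: [600.8, 94.9, 44.3]
tool_rot: [0.783, -0.622, -0.002, 0.003]
contact_force: [-14.5, -5.7, 12.4]
grip_width: 0.6
```

```bash
python3 - <<'E'
from h import *
s=monitor.sense(); print(s['eef_pos'],s['contact_force'],s['moment'],s['time_s'])
a,_=snap('scene','s9');b,_=snap('side','d9');w,_=snap('wrist','w9')
a=a['image'];b=b['image']
c=lambda i,x,y:cv2.resize(i[y:y+100,x:x+100,::-1],None,fx=4,fy=4,interpolation=cv2.INTER_CUBIC)
cv2.imwrite('pics/x9.png',np.hstack([c(a,280,210),c(b,210,90)]))
E
```

```text
[600.81286423  94.87346062  44.30557106] [-14.53592368  -5.70429768  12.41666799] [-0.82105279  2.36836895  0.03264614] 26.8
```

View pics/x9.png

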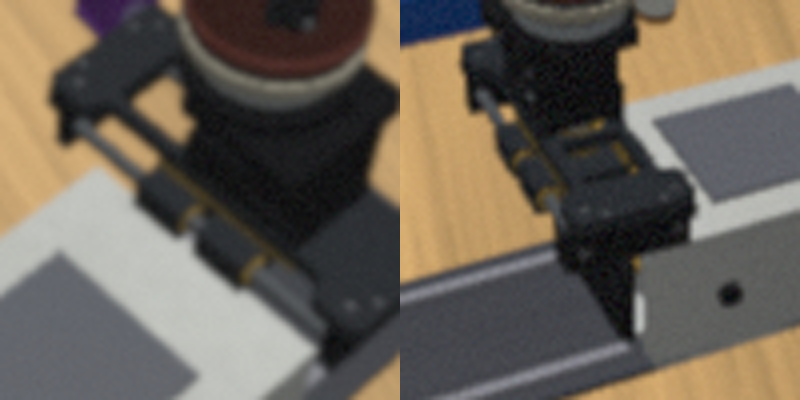

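View pics/w9.png

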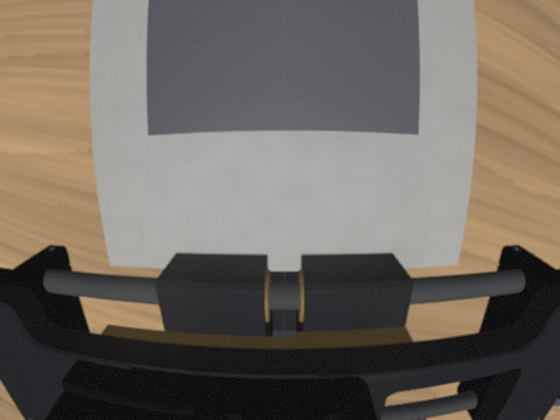

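The stop comes about 4.6 mm before my estimate, with an odd upward force. The gripper may be touching the housing. I back off and look.

jog_arm(dp=[[-0.005, -0.0012, 0], [-0.01, -0.0023, 0], [-0.02, -0.0046, 0], [-0.03, -0.007, 0], [-0.03, -0.007, 0], [-0.02, -0.0046, 0], [-0.005, -0.0012, 0], [0, 0, 0]], rotation=[[0, 0, 0], [0, 0, 0], [0, 0, 0], [0, 0, 0], [0, 0, 0], [0, 0, 0], [0, 0, 0], [0, 0, 0]])

```text
time_s: 27.62
eef_pos: [483.5, 67.8, 44.5]
tool_rot: [0.783, -0.622, 0.0, -0.001]
contact_force: [0.6, -0.8, 0.7]
grip_width: 0.5
```

```bash
python3 - <<'E'
from h import *
s=monitor.sense(); print(s['eef_pos'],s['contact_force'],s['moment'],s['time_s'])
a,_=snap('scene','s10');b,_=snap('side','d10');w,_=snap('wrist','w10')
a=a['image'];b=b['image']
c=lambda i,x,y:cv2.resize(i[y:y+66,x:x+66,::-1],None,fx=6,fy=6,interpolation=cv2.INTER_CUBIC)
cv2.imwrite('pics/x10.png',np.hstack([c(a,310,230),c(b,230,110)]))
E
```

```text
[483.54643861  67.78567915  44.54106544] [ 0.56559772 -0.77502554  0.69663325] [-0.00621813 -0.07627937 -0.00736744] 27.6167
```

View pics/x10.png

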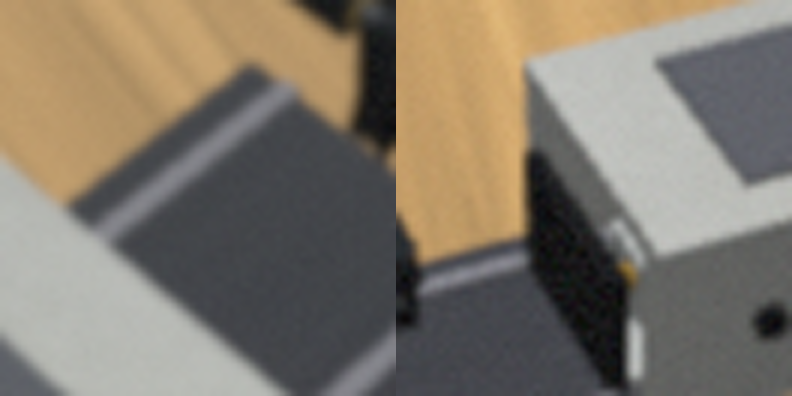

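View pics/w10.png

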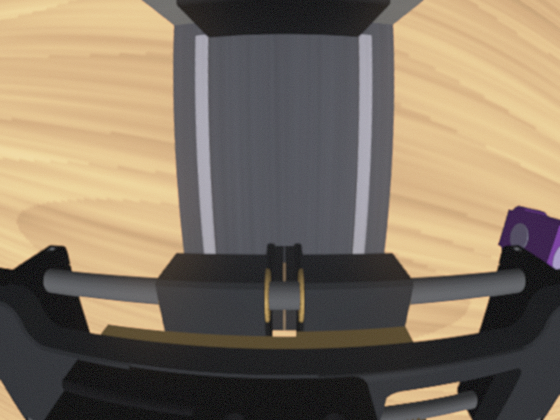

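The gap behind the panel, in the side crop at about (630,260), is wider than 2 mm, so the carriage is likely about 4 mm short and the gripper body caught the box edge. I'll push again from higher up.

jog_arm(dp=[[0, 0, 0.008], [0, 0, 0.008], [0.02, 0.0046, 0], [0.025, 0.0058, 0], [0.025, 0.0058, 0], [0.02, 0.0046, 0], [0.01, 0.0023, 0], [0.002, 0.0005, 0]], rotation=[[0, 0, 0], [0, 0, 0], [0, 0, 0], [0, 0, 0], [0, 0, 0], [0, 0, 0], [0, 0, 0], [0, 0, 0]])

```text
time_s: 28.43
eef_pos: [588.8, 91.7, 61.7]
tool_rot: [0.783, -0.622, 0.001, -0.001]
contact_force: [-0.1, -0.4, -0.1]
grip_width: 0.7
```

jog_arm(dp=[[0.0015, 0.0003, 0], [0.0015, 0.0003, 0], [0.001, 0.0003, 0], [0.001, 0.0002, 0], [0.001, 0.0002, 0], [0.0005, 0.0001, 0], [0, 0, 0], [0, 0, 0]], rotation=[[0, 0, 0], [0, 0, 0], [0, 0, 0], [0, 0, 0], [0, 0, 0], [0, 0, 0], [0, 0, 0], [0, 0, 0]])

```text
time_s: 29.1
eef_pos: [592.2, 92.5, 60.5]
tool_rot: [0.783, -0.622, -0.0, 0.0]
contact_force: [0.5, -0.8, -1.0]
grip_width: 0.9
```

jog_arm(dp=[[0.001, 0.0002, 0], [0.001, 0.0002, 0], [0.001, 0.0003, 0], [0.001, 0.0002, 0], [0.001, 0.0002, 0], [0.001, 0.0003, 0], [0.001, 0.0002, 0], [0.0005, 0.0001, 0]], rotation=[[0, 0, 0], [0, 0, 0], [0, 0, 0], [0, 0, 0], [0, 0, 0], [0, 0, 0], [0, 0, 0], [0, 0, 0]])

```text
time_s: 29.77
eef_pos: [599.9, 94.3, 60.4]
tool_rot: [0.783, -0.622, 0.0, -0.0]
contact_force: [-0.1, -0.3, 0.3]
grip_width: 0.4
```

jog_arm(dp=[[0.0005, 0.0001, 0], [0.0005, 0.0001, 0], [0.0005, 0.0001, 0], [0.0005, 0.0001, 0], [0, 0, 0], [0, 0, 0], [0, 0, 0], [0, 0, 0]], rotation=[[0, 0, 0], [0, 0, 0], [0, 0, 0], [0, 0, 0], [0, 0, 0], [0, 0, 0], [0, 0, 0], [0, 0, 0]])

```text
time_s: 30.43
eef_pos: [600.9, 94.5, 60.3]
tool_rot: [0.783, -0.622, -0.001, 0.001]
contact_force: [-5.2, -0.8, 3.4]
grip_width: 0.4
```

jog_arm(dp=[[0.0005, 0.0001, 0], [0.0005, 0.0001, 0], [0.0005, 0.0001, 0], [0, 0, 0], [0, 0, 0], [0, 0, 0], [0, 0, 0], [0, 0, 0]], rotation=[[0, 0, 0], [0, 0, 0], [0, 0, 0], [0, 0, 0], [0, 0, 0], [0, 0, 0], [0, 0, 0], [0, 0, 0]])

```text
time_s: 31.1
eef_pos: [601.0, 94.6, 60.3]
tool_rot: [0.783, -0.622, -0.002, 0.002]
contact_force: [-9.9, -3.6, 8.2]
grip_width: 0.5
```

```bash
python3 - <<'E'
from h import *
s=monitor.sense(); print(s['eef_pos'],s['contact_force'],s['moment'],s['time_s'])
# measure panel/housing from w10, d10
ex=np.array([np.cos(np.radians(13.1)),np.sin(np.radians(13.1))]);ey=np.array([-ex[1],ex[0]]);m=np.array([549.,69.8])
d=load('w10')
for u,v in [(285,36),(205,36),(365,36)]:
    c=plane(d,u,v,8)[:2];print(((c-m)@ex).round(1),((c-m)@ey).round(1))
b=load('d10')
for n,(x,y),z in [('panel topright front',(625,283),72),('panel bot right front?',(618,388),8),('housing corner top',(654,257),100),('housing far top',(527,63),100),('panel far top',(528,148),72)]:
    c=plane(b,230+(x-396)/6,110+y/6,z)[:2];print(n,((c-m)@ex).round(1),((c-m)@ey).round(1))
E
```

```text
[601.00604243  94.55868945  60.31453201] [-9.90449821 -3.63308357  8.22436052] [-0.4521163   1.77362134  0.02915939] 31.1
67.5 12.5
69.6 61.6
69.9 -36.8
panel topright front 74.2 -38.7
panel bot right front? 74.0 -31.8
housing corner top 77.8 -58.8
housing far top 80.5 77.9
panel far top 71.8 57.8
```

jog_arm(dp=[[-0.003, -0.0007, 0], [-0.01, -0.0023, 0], [-0.02, -0.0046, 0.01], [-0.02, -0.0046, 0.03], [-0.01, -0.0023, 0.035], [0, 0, 0.035], [0, 0, 0.025], [0, 0, 0.01]], rotation=[[0, 0, 0], [0, 0, 0], [0, 0, 0], [0, 0, 0], [0, 0, 0], [0, 0, 0], [0, 0, 0], [0, 0, 0]])

```text
time_s: 31.77
eef_pos: [543.1, 80.6, 210.8]
tool_rot: [0.783, -0.622, 0.004, -0.003]
contact_force: [0.2, 0.1, 0.1]
grip_width: 0.4
```

jog_arm(dp=[[0, 0, 0], [0, 0, 0], [0, 0, 0], [0, 0, 0], [0, 0, 0], [0, 0, 0], [0, 0, 0], [0, 0, 0]], rotation=[[0, 0, 0], [0, 0, 0], [0, 0, 0], [0, 0, 0], [0, 0, 0], [0, 0, 0], [0, 0, 0], [0, 0, 0]])

```text
time_s: 32.43
eef_pos: [540.1, 80.5, 205.0]
tool_rot: [0.783, -0.622, -0.0, 0.0]
contact_force: [0.1, 0.8, -0.8]
grip_width: 0.4
```

```bash
python3 - <<'E'
from h import *
w,s=snap('wrist','w11'); print(s['eef_pos'],s['contact_force'],s['time_s'])
i=w['image'][120:255,180:390,::-1]
cv2.imwrite('pics/w11c.png',np.clip(cv2.resize(i,None,fx=3.8,fy=3.8,interpolation=cv2.INTER_CUBIC)*1.3,0,255).astype(np.uint8))
E
```

```text
[540.13964641  80.50086166 204.96399391] [ 0.07255177  0.79054026 -0.76832912] 32.4333
```

View pics/w11c.png

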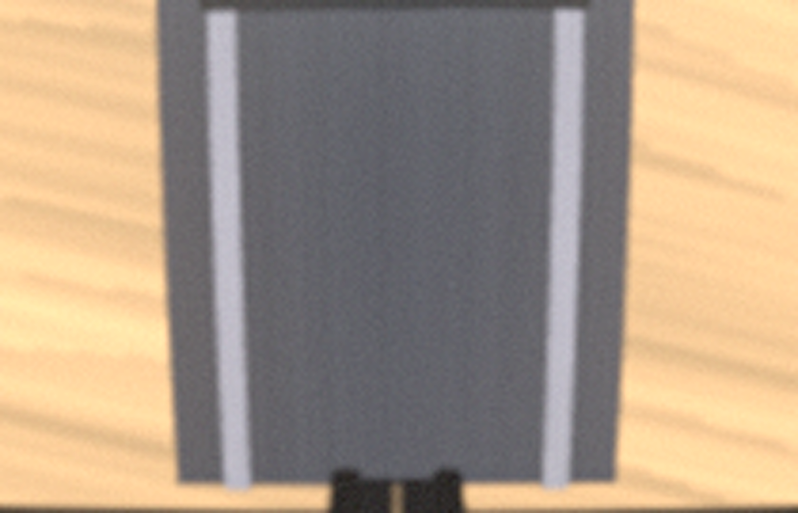

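View pics/w11.png

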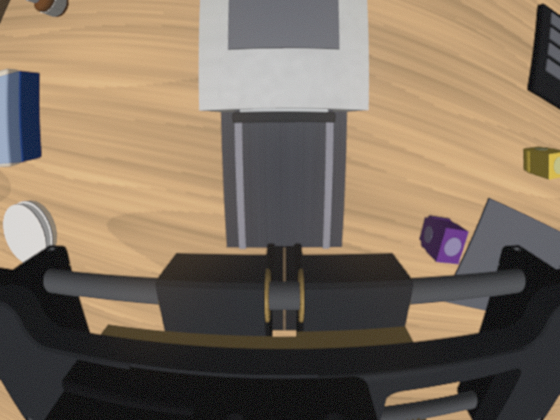

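```bash
python3 - <<'E'
from h import *
i=cv2.imread('pics/w11.png')
cv2.imwrite('pics/w11d.png',cv2.resize(i[90:135,190:380],None,fx=4.2,fy=8.4,interpolation=cv2.INTER_CUBIC))
d=load('w11')
ex=np.array([np.cos(np.radians(13.1)),np.sin(np.radians(13.1))])
b=[plane(d,u,246.8,6)[:2]@ex for u in (235,285,335)]
for v in (121,122,123): print(v,[plane(d,u,v,8)[:2]@ex-b[1] for u in (240,285,330)])
print(b)
for v in (107,108,109,110): print('housing top',v,plane(d,285,v,100)[:2]@ex-b[1])
for v in (109,110,111,112,113): print('panel top',v,plane(d,285,v,72)[:2]@ex-b[1])
E
```

```text
121 [np.float64(147.76346157811224), np.float64(147.24562206309145), np.float64(147.97539325619994)]
122 [np.float64(146.65521555346822), np.float64(146.14389180528053), np.float64(146.8667080843743)]
123 [np.float64(145.54689904140298), np.float64(145.0420879277558), np.float64(145.7579538833421)]
[np.float64(471.61346976665635), np.float64(472.0791402819244), np.float64(471.7933799691698)]
housing top 107 159.42802430219865
housing top 108 158.6083678194218
housing top 109 157.78887363581612
housing top 110 156.96952620878847
panel top 109 158.60432947455502
panel top 110 157.69881354794188
panel top 111 156.7934426470099
panel top 112 155.88819961786214
panel top 113 154.98306731628236
```

View pics/w11d.png

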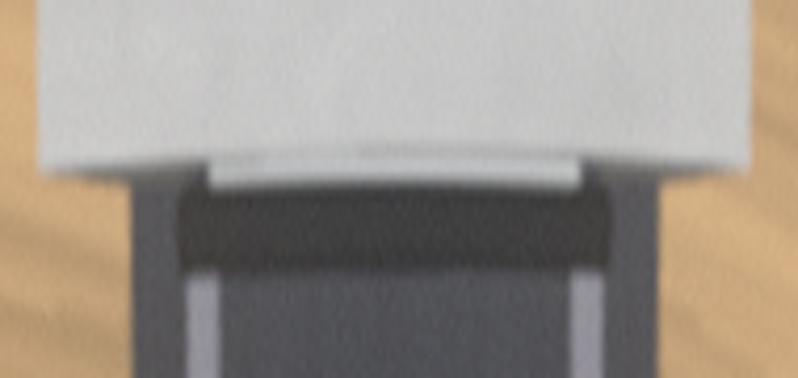

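```bash
python3 - <<'E'
from h import *
g=cv2.cvtColor(cv2.imread('pics/w11.png'),cv2.COLOR_BGR2GRAY).astype(int)
for u in (226,229,340,344): print(u,dict(zip(range(106,116),g[106:116,u-1:u+2].mean(1).round().astype(int))))
for u in (238,332): print(u,dict(zip(range(117,127),g[117:127,u-1:u+2].mean(1).round().astype(int))))
d=load('w11');ex=np.array([np.cos(np.radians(13.1)),np.sin(np.radians(13.1))])
for vh in (111,112): print(vh,[plane(d,u,vh,6)[:2]@ex-plane(d,u,122.2,8)[:2]@ex for u in (228,285,342)])
E
```

```text
226 {106: np.int64(200), 107: np.int64(199), 108: np.int64(185), 109: np.int64(152), 110: np.int64(116), 111: np.int64(99), 112: np.int64(93), 113: np.int64(87), 114: np.int64(88), 115: np.int64(88)}
229 {106: np.int64(197), 107: np.int64(197), 108: np.int64(180), 109: np.int64(145), 110: np.int64(112), 111: np.int64(99), 112: np.int64(92), 113: np.int64(87), 114: np.int64(88), 115: np.int64(85)}
340 {106: np.int64(198), 107: np.int64(192), 108: np.int64(172), 109: np.int64(137), 110: np.int64(108), 111: np.int64(96), 112: np.int64(87), 113: np.int64(88), 114: np.int64(88), 115: np.int64(86)}
344 {106: np.int64(198), 107: np.int64(196), 108: np.int64(179), 109: np.int64(144), 110: np.int64(111), 111: np.int64(98), 112: np.int64(92), 113: np.int64(90), 114: np.int64(91), 115: np.int64(90)}
238 {117: np.int64(66), 118: np.int64(66), 119: np.int64(66), 120: np.int64(62), 121: np.int64(69), 122: np.int64(92), 123: np.int64(126), 124: np.int64(144), 125: np.int64(148), 126: np.int64(147)}
332 {117: np.int64(65), 118: np.int64(64), 119: np.int64(65), 120: np.int64(64), 121: np.int64(69), 122: np.int64(97), 123: np.int64(128), 124: np.int64(137), 125: np.int64(135), 126: np.int64(135)}
111 [np.float64(12.510145178426114), np.float64(12.385860569539773), np.float64(12.518085394308628)]
112 [np.float64(11.391138067211955), np.float64(11.277567289262834), np.float64(11.39849286134563)]
```

At bench level, the gap from panel front to housing front measures about 12 mm, so the carriage is home. Nothing touches the robot. Handing in.

```bash
python3 - <<'E'
from workcell import job,monitor
s=monitor.sense();print(s['time_s'],s['contact_force']);print(job.finish_job())
E
```

```text
32.4833 [0.43832232 1.33401768 0.52144531]
the job is handed in; nothing more can be done
None
```

The cartridge is clicked fully down in the cell, the loaded carriage is home, and the job was handed in at 32.5 s with the arm clear. No verdict was reported.

- **Seating:** I took the dark cartridge from the mat and lowered it into the cell, which lay about 12 mm right of the carriage's middle line. The ball gave way at about 10 N, and the floor was felt at about 8 N. After I let go, the top measured about 79.6 mm (80 expected).
- **Pushing home:** I pushed the panel in with shut fingers at about 4–5 N. It stopped firmly at the same place on two pushes at different heights, at most about 20 N in total.
- **Checks that disagreed:** Dead reckoning from the first views put the stop about 4.6 mm short of home, and the push force had an unexplained upward part. I therefore pushed a second time from higher up, then measured the gap at bench level as 11.3–12.5 mm (12 expected). I trusted that last measurement.
- **Not checked at the end:** I did not look again at the cartridge once it was inside the box. I also took no final measurement of the lens tube and blank. The gripper stayed clear of both.

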